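Check inside the larger pedal bin and let its lid down softly

ROBOT

A 6-joint arm with a two-finger parallel gripper is mounted at the origin on the work surface. World frame = base frame: x ahead of the robot, y to its left, z up, the work surface at z = 0. Lengths are in m, angles in rad, forces in N, time in s.
With the tool pointing down it reaches from about 0.375 to 0.9 m from the base axis. Payload 3.1 kg.
Tool frame: the origin (TCP) lies midway between the tips of the shut fingers; the grasp point (between the pads) lies 19 mm behind it; z points along the fingers, y is the line along which they close (so a half turn about z gives the same grasp; the last joint's range is limited). The gripper opens to 87 mm and grips with 3 to 60 N. Pads are 19 mm wide; open, the fingers measure 117 mm over their backs; the gripper's body (75 mm by 190 mm) begins 51 mm behind the grasp point.
Start: joints at [-1.286, 0.527, 1.433, -0, 1.181, -0.178], TCP at [0.28, -0.559, 0.223] pointing down, gripper open.
Joint ranges: [-3.08, 3.08], [-0.75, 2.2], [0.22, 2.44], [-1.43, 4.57], [0, 2.65], [-2.85, 2.85]. Speed limits (rad/s): [2.79, 2.79, 3.14, 3.14, 3.14, 3.14].

INTERFACE

Orientations are given as a unit quaternion [x, y, z, w].
In Python, from rig import status, imaging, order gives the robot as it stands.
- The arm moves only by the tool arm_command, never from a script. Its argument "deltas" is one flat list of numbers, 5 for each row, row after row: the opening, from -1 (shut) to 1 (fully open), so that 0 is half open, then the shift along the tool's x, y, z in m, then the turn about the tool's z in rad. In form: [gripper, tx, ty, tz, roll, gripper, tx, ty, tz, roll, ...]. A call has 1 to 12 rows; each row shifts and turns the commanded pose from where the row before left it, along the tool's axes as they then stand; what a row does not reach is not made up. A row lasts 1/8 s, in which the tool goes at most 62.5 mm and 10.7 degrees, less where a joint would pass 70% of its speed; a pose out of reach is approached as far as the arm can. A call with a gripper value outside its range is refused whole. The fingers move at their own pace and stop on an object; "newtons" is the grip in N (left out, the last holds). Time passes only in rows, so rows that do not move let the fingers close. It gives the time, the measured TCP pose, the force, the opening and the grip force at its end, in the units of the state.
- status.get_obs(): the state, without advancing time (a new reading comes with each control period).
- imaging.camera(name): name is "scene" or "top" or "wrist"; returns (picture, depth): 420x560x3 uint8, red, green, blue; 420x560 float32, m along the optical axis (not along the pixel's ray), 0 where there is no reading.
- imaging.camera_params(name): a dict with "intrinsics" (3x3 intrinsics, pixels), "camera_from_world" (4x4, takes a point from world to camera coordinates). Camera axes: x right, y up, looking along -z (the intrinsics and any distortion apply to the point x, -y, -z); pixel columns grow to the right and rows downward; lengths in m; the calibration is good to about 2 mm. A picture is of the moment at which its call begins: read the wrist's pose just before it. camera_params takes no time and is no camera call; for the wrist camera it gives the pose at the moment of the call.
- order.hand_in(): hands the job in; it is judged then, once.
The state is a dict: "time": time; "q": joint angles; "joint_velocities": joint speeds; "joint_torque": joint torques, N m; "position": TCP position; "tool_rot": TCP orientation; "ft_force": force on the tool from outside, world axes, zero at the start; "moment": the same for the moment, N m; "grip_width": finger opening in m; "grip_force": force on a finger pad.
Only numpy, scipy, OpenCV 4.12 (cv2) and the standard library are available. Lean on these libraries where they do the work, as an engineer would, in place of code of your own. Each camera call takes 0.05 s, during which the arm holds its last target. There are 200 camera calls.

TASK

Of the two round steel pedal bins, press the tread of the larger one down with the fingertips until its lid stands wide open, hold it open for three seconds so that the inside can be checked from above, then let the pedal up slowly so that the lid comes down under control and closes without slamming, and take the hand away. Move the lid by the pedal only, do not tip, lift or shove the bin, leave the smaller bin shut, and leave everything else where it stands.

Things in the scene. Friction and masses are not known exactly. Their poses are not given: they have to be found in the camera images.
- large_bin: The larger pedal bin: a loose upright steel cylinder on a black foot, 176 mm across, 235 mm high to the rim, with a shallow domed lid (top at 262 mm) hinged at the rear. About 1.6 kg in all: over some 25 N on the pedal at its stop tips it forward. Origin: centre of its underside. -x points to its front, where the pedal sticks out; z up.
- large_bin_tread: The larger bin's pedal tread, origin at the centre of its top face: a ribbed black plate 60 mm wide (bin's y), 44 mm deep (bin's x), 6 mm thick, level at rest with its top 42 mm above the work surface, its centre 138 mm in front of the bin's axis (53 mm in front of the steel wall). It sinks 27 mm, nearly straight down, to its stop.
- large_bin_pedal (a joint): Angle of the larger bin's pedal in rad: 0 up, 0.2 down at its stop; pivot under the middle of the bin, 24 mm above the work surface. It takes 4 to 8 N on the tread; the lid's weight lifts it back. The lid turns 6.5 times as far: 1 mm at the tread turns the lid about 0.05 rad.
- large_bin_lid (a joint): Angle of the larger bin's lid in rad: 0 shut, 1.3 wide open at the pedal's stop. It is linked to the pedal, nothing holds it open, and let go it falls shut and slams within half a second.
- large_bin_cover: The larger bin's lid itself, a domed steel disc 176 mm across; origin at the centre of its underside, 237 mm up when shut; the hinge lies across the rear rim, 97 mm behind that. It swings up and back.
- small_bin: The smaller pedal bin, same make, loose: 130 mm across, 150 mm high to the rim (lid top 177 mm), its own pedal tread 112 mm in front of its axis. Leave it shut and in its place. Origin: centre of its underside, -x its front, z up.
- small_bin_lid (a joint): Angle of the smaller bin's lid in rad: 0 shut, grows as it opens.
- jar: Empty clear plastic storage jar with a white twist top, 88 mm across, 119 mm high, standing. Origin: centre of its underside. Bystander.
- globe: Clear glass lamp globe standing on its neck, 116 mm across, 130 mm high. Origin: centre of its underside. Bystander.
- brush: Wooden clothes brush lying bristles down, 200 mm long (handle towards its +x), 46 mm wide, 38 mm high. Origin: underside, under the middle of its head. Bystander.
- shoe_horn: Steel shoe horn lying flat, 265 mm long along its x, 42 mm wide, 10 mm high. Origin: underside, near its middle. Bystander.
- polish_tin: Round shoe polish tin lying flat, 76 mm across, 24 mm high. Origin: centre of its underside. Bystander.
- key_bowl: White ceramic key bowl, 120 mm across, 42 mm high, empty. Origin: centre of its underside. Bystander.
There are look-alikes about, which are no part of the job. Leave any brown or turquoise look-alike of the small_bin alone.

How it is judged:
By the outcome, as a careful person would: the job done as asked, in the order asked, and still so for the second after the job is handed in, with the robot touching nothing.
It also fails if it takes over 61 s, if anything falls off the work surface, if the arm or the gripper's body presses on something with over 40 N, if the wrist force passes 120 N, or if a joint passes its speed limit or range.

## Working session

There is one attempt and no reset: what is moved stays moved. The work goes in short steps, Python scripts to look and compute and a tool call to move; the robot and the scene stay as the last step left them, time stands still between calls to the robot, and variables do not carry over. Pictures are saved under pics/ and viewed, at most 10 in all, crops included, and the job is handed in when it is done.

Besides the shell and the picture viewer there is one more tool, called after "Emit:" as a command line: name --argument value ..., lists and objects as JSON in quotes. arm_command: Moves the arm, as the interface text tells. Its arguments: {"type":"object","properties":{"deltas":{"type":"array"},"newtons":{"type":"number"}},"required":["deltas"]}

```bash
mkdir -p pics; cat > h.py <<'E'
import numpy as np, cv2
from rig import status, imaging, order
def snap(n,f):
    p=imaging.camera_params(n); im,d=imaging.camera(n)
    cv2.imwrite(f'pics/{f}.png',im[:,:,::-1]); np.savez(f'pics/{f}.npz',im=im,d=d,K=p['intrinsics'],T=p['camera_from_world'])
def cloud(f):
    z=np.load(f'pics/{f}.npz'); d=z['d'];K=z['K'];v,u=np.mgrid[:d.shape[0],:d.shape[1]]
    c=np.stack([(u-K[0,2])/K[0,0]*d,-(v-K[1,2])/K[1,1]*d,-d,np.ones_like(d)],-1)
    return (c@np.linalg.inv(z['T']).T)[...,:3],d>0
E
python3 - <<'E'
from h import *
snap('top','top0'); snap('scene','sc0')
a=cv2.imread('pics/top0.png')
print(imaging.camera_params('top'))
o=status.get_obs();print(o['time'],o['position'],o['tool_rot'],o['ft_force'])
E
```

```text
{'intrinsics': array([[546.62029555,   0.        , 282.53437496],
       [  0.        , 546.62029555, 209.40474147],
       [  0.        ,   0.        ,   1.        ]]), 'camera_from_world': array([[ 0.01491933, -0.99986267,  0.00721557, -0.01497461],
       [ 0.99187477,  0.01571119,  0.12624422, -0.60005393],
       [-0.12634025,  0.00527347,  0.99197295, -2.00736048],
       [ 0.        ,  0.        ,  0.        ,  1.        ]])}
0.1 [ 0.27946504 -0.55830327  0.22168158] [ 9.73224499e-01  2.29854644e-01 -4.18368407e-05 -9.57268626e-04] [-0.94276571  0.26603056 -0.0312966 ]
```

View pics/top0.png

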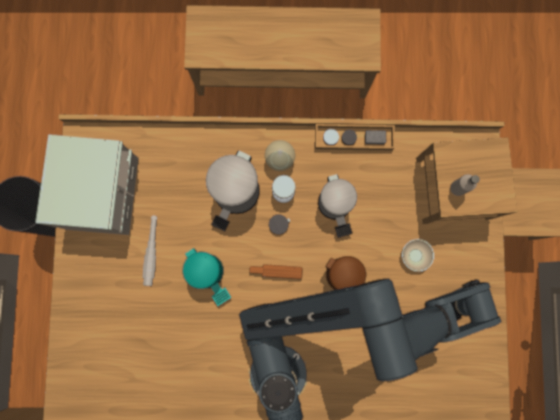

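View pics/sc0.png

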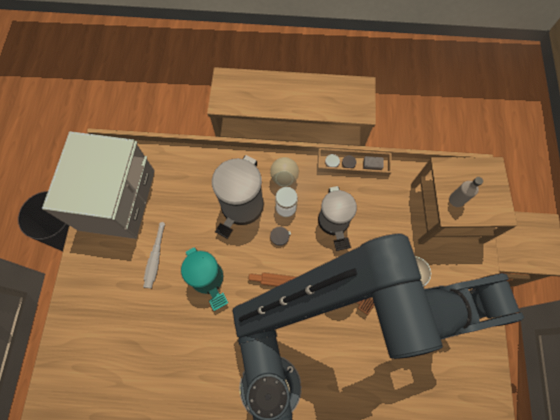

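The larger steel bin is at top-view pixel (232,183) with its tread at (221,223). The small steel bin is at (338,197), and the teal and brown ones are look-alikes.

```bash
python3 - <<'E'
from h import *
P,ok=cloud('top0')
z=P[...,2]
m=np.zeros(z.shape,bool); m[210:240,205:240]=1
t=m&(z>.032)&(z<.05)&ok; q=P[t]; print('tread',t.sum(),q.mean(0),q.min(0),q.max(0), cv2.minAreaRect(q[:,:2].astype(np.float32)*1000))
m[:]=0;m[145:215,195:265]=1
l=m&(z>.2)&(z<.29); q=P[l];print('lid',l.sum(),q.min(0),q.max(0),cv2.minEnclosingCircle(q[:,:2].astype(np.float32)*1000))
for n,(a,b,c,d) in dict(teal=(235,310,178,235),smallbin=(175,240,315,360),brush=(255,285,245,305),tin=(212,238,266,292),jar=(170,205,268,300),globe=(138,172,262,296)).items():
    s=P[a:b,c:d].reshape(-1,3); s=s[s[:,2]>.012]; print(n,s.min(0).round(3),s.max(0).round(3))
im=cv2.imread('pics/top0.png')[140:315,170:310]; cv2.imwrite('pics/c1.png',cv2.resize(im,None,fx=3.4,fy=3.4,interpolation=cv2.INTER_CUBIC))
E
```

```text
tread 233 [0.5547303  0.22193319 0.0413939 ] [0.51516197 0.16044716 0.03232835] [0.5949451  0.2603393  0.04992145] ((565.221923828125, 214.0853729248047), (63.59816360473633, 97.34623718261719), 55.852569580078125)
lid 2183 [0.58535151 0.08301979 0.20013333] [0.77476575 0.25698348 0.27351276] ((680.064453125, 166.38168334960938), 96.5693130493164)
teal [0.228 0.005 0.012] [0.497 0.38  2.067]
smallbin [ 0.342 -0.292  0.012] [0.734 0.005 2.067]
brush [ 0.329 -0.089  0.012] [0.431 0.115 2.067]
tin [ 0.342 -0.031  0.013] [0.585 0.044 2.067]
jar [ 0.342 -0.068  0.012] [0.752 0.052 2.067]
globe [ 0.342 -0.051  0.012] [0.881 0.065 2.067]
```

View pics/c1.png

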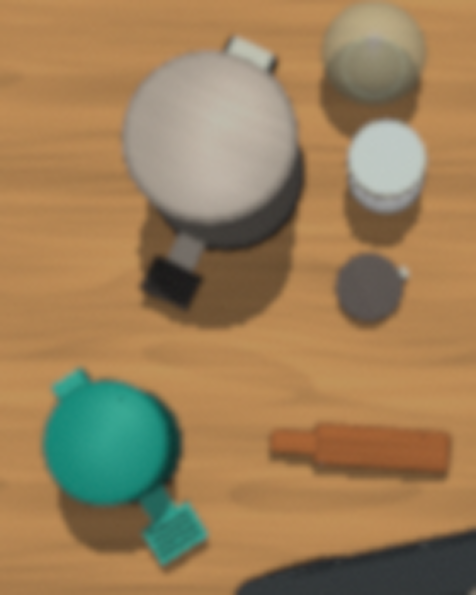

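```bash
cat >> h.py <<'E'
def ray(f,u,v,zz):
    z=np.load(f'pics/{f}.npz');K=z['K'];Ti=np.linalg.inv(z['T'])
    r=Ti[:3,:3]@np.array([(u-K[0,2])/K[0,0],-(v-K[1,2])/K[1,1],-1]);o=Ti[:3,3]
    return o+r*(zz-o[2])/r[2]
E
python3 - <<'E'
from h import *
from scipy.spatial.transform import Rotation as R
c=lambda x,y,z:ray('top0',170+x/3.4,140+y/3.4,z)
print('tread',c(173,282,.042),'corners',[c(*p,.042).round(3) for p in[(158,257),(202,271),(188,308),(143,288)]])
print('lid',c(211,137,.245),'hinge',c(251,55,.235))
print('teal lid',c(108,440,.155),'tread',c(175,535,.04))
P,ok=cloud('top0');z=P[...,2]
m=np.zeros(z.shape,bool);m[145:215,195:265]=1
q=P[m&(z>.243)&(z<.29)];print(cv2.minEnclosingCircle(q[:,:2].astype(np.float32)),np.median(q,0))
o=status.get_obs();print(R.from_quat(o['tool_rot']).as_matrix().round(3),o['q'])
E
```

```text
tread [0.54532617 0.22283953 0.042     ] corners [array([0.573, 0.24 , 0.042]), array([0.558, 0.191, 0.042]), array([0.517, 0.206, 0.042]), array([0.538, 0.255, 0.042])]
lid [0.67036349 0.16747677 0.245     ] hinge [0.75649544 0.13039476 0.235     ]
teal lid [0.3707502  0.27231383 0.155     ] tread [0.27193219 0.21292553 0.04      ]
((0.6784213781356812, 0.16565781831741333), 0.09571178257465363) [0.67100268 0.16803633 0.25566285]
[[ 0.894  0.447 -0.001]
 [ 0.447 -0.894  0.002]
 [ 0.    -0.002 -1.   ]] [-1.28544629e+00  5.28345378e-01  1.43378987e+00  2.01860464e-05
  1.18137368e+00 -1.78514513e-01]
```

Bin centre to tread measures 138 mm, matching the spec. The bin's yaw is about −24°. I'll shut the fingers, lift and cross over.

Emit:
arm_command --deltas '[-1,0,0,-0.03,0,-1,0,0,-0.03,0,-1,0,0,-0.03,0,-1,0.015,-0.015,0,0,-1,0.03,-0.03,0,0,-1,0.03,-0.03,0,0,-1,0.03,-0.03,0,0,-1,0.03,-0.03,0,0,-1,0.03,-0.03,0,0,-1,0.03,-0.03,0,0,-1,0.03,-0.03,0,0,-1,0.03,-0.03,0,0]' --newtons 20

```text
time: 1.6
position: [0.3936, -0.2153, 0.3123]
tool_rot: [0.973, 0.23, -0.0, -0.0]
ft_force: [0.9, -0.9, -0.0]
grip_width: 0.0006
grip_force: 0.0
```

Emit:
arm_command --deltas '[-1,0.03,-0.03,0,0,-1,0.03,-0.03,0,0,-1,0.03,-0.03,0,0,-1,0.03,-0.03,0,0,-1,0.03,-0.03,0,0,-1,0.03,-0.03,0,0,-1,0.03,-0.03,0,0,-1,0.03,-0.03,0,0,-1,0.03,-0.03,0,0,-1,0.03,-0.03,0,0,-1,0.025,-0.03,0,0,-1,0,0,0,0]'

```text
time: 3.1
position: [0.5366, 0.226, 0.3118]
tool_rot: [0.973, 0.232, -0.0, -0.0]
ft_force: [0.1, -0.4, 0.5]
grip_width: 0.0004
grip_force: 0.0
```

Emit:
arm_command --deltas '[-1,0,0,0,-0.18,-1,0,0,0,-0.18,-1,0,0,0,-0.18,-1,0,0,0,-0.18,-1,0,0,0,-0.18,-1,0,0,0,-0.18,-1,0,0,0,-0.18,-1,0,0,0,-0.18,-1,0,0,0,-0.18,-1,0,0,0,-0.18,-1,0,0,0,-0.18,-1,0,0,0,-0.18]'

```text
time: 4.6
position: [0.5361, 0.2224, 0.3122]
tool_rot: [0.254, 0.967, -0.001, -0.001]
ft_force: [-0.5, -0.1, -0.4]
grip_width: 0.0006
grip_force: 0.0
```

Emit:
arm_command --deltas '[-1,0,0,0,-0.1,-1,0,0,0,0,-1,0,0,0,0]'

```text
time: 4.97
position: [0.5364, 0.2231, 0.3124]
tool_rot: [0.208, 0.978, -0.0, -0.0]
ft_force: [-0.1, -0.7, -0.5]
grip_width: 0.0004
grip_force: 0.0
```

```bash
python3 - <<'E'
from h import *
snap('wrist','w1')
E
```

```text
(no output)
```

View pics/w1.png

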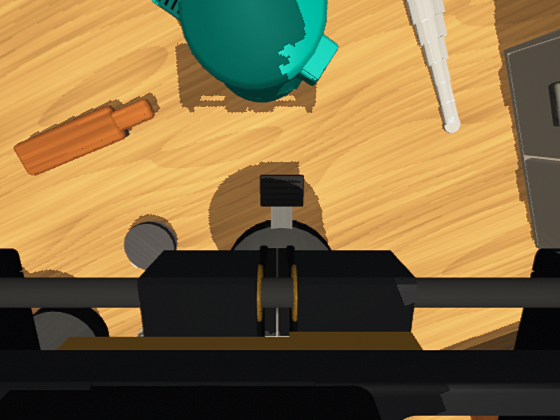

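The wrist view shows the tread at about (282,185): its top face spans columns 261–303 and rows ~176–197.

```bash
python3 - <<'E'
from h import *
P,ok=cloud('w1');q=P[172:212,255:310];z=q[...,2]
s=q[(z>.036)&(z<.048)]
bx=np.array([.914,-.406]);by=np.array([.406,.914]);c=np.array([.671,.167])
a=(s[:,:2]-c)@bx;b=(s[:,:2]-c)@by
k=a<-.11
print(len(s),s[k].mean(0),a[k].min(),a[k].max(),b[k].min(),b[k].max(),np.median(s[k][:,2]))
for n,(u,v) in dict(l=(261,186),r=(303,186)).items(): print(ray('w1',u,v,.042))
o=status.get_obs();p=o['position'];print(p,(p[:2]-c)@bx,(p[:2]-c)@by)
E
```

```text
1478 [0.54789603 0.22342546 0.04175622] -0.15724699752579116 -0.11042581463946811 -0.027951602322135307 0.03139979353782985 0.041793874840831025
[0.53043502 0.20081844 0.042     ]
[0.55371687 0.25299679 0.042     ]
[0.5364919  0.22325896 0.3124481 ] -0.1457815394842607 -0.0031895949066843843
```

Emit:
arm_command --deltas '[-1,0,0.004,0.015,0,-1,0,0,0.03,0,-1,0,0,0.03,0,-1,0,0,0.03,0,-1,0,0,0.03,0,-1,0,0,0.03,0,-1,0,0,0.03,0,-1,0,0,0.03,0,-1,0,0,0.02,0,-1,0,0,0.015,0,-1,0,0,0,0,-1,0,0,0,0]'

```text
time: 6.52
position: [0.5388, 0.2276, 0.053]
tool_rot: [0.207, 0.978, 0.0, 0.001]
ft_force: [-0.9, 0.6, -0.2]
grip_width: 0.0005
grip_force: 0.0
```

Emit:
arm_command --deltas '[-1,0,0,0.003,0,-1,0,0,0.003,0,-1,0,0,0.003,0,-1,0,0,0.002,0,-1,0,0,0.002,0,-1,0,0,0.002,0,-1,0,0,0.002,0,-1,0,0,0.002,0,-1,0,0,0.002,0]'

```text
time: 7.65
position: [0.5376, 0.2276, 0.0314]
tool_rot: [0.207, 0.978, -0.0, -0.001]
ft_force: [-2.7, 1.8, 4.4]
grip_width: 0.0003
grip_force: 2.2
```

Emit:
arm_command --deltas '[-1,0,0,0.002,0,-1,0,0,0.002,0,-1,0,0,0.002,0,-1,0,0,0.002,0,-1,0,0,0.002,0,-1,0,0,0.002,0,-1,0,0,0.001,0,-1,0,0,0.001,0,-1,0,0,0.001,0]'

```text
time: 8.78
position: [0.5387, 0.2272, 0.0165]
tool_rot: [0.207, 0.978, 0.0, 0.0]
ft_force: [-0.8, 0.5, 0.1]
grip_width: 0.0004
grip_force: 0.7
```

```bash
python3 - <<'E'
from h import *
snap('scene','sc1'); snap('wrist','w2')
a=cv2.imread('pics/sc1.png')[130:310,160:360];b=cv2.imread('pics/w2.png')
cv2.imwrite('pics/c2.png',np.hstack([cv2.resize(a,(440,396)),cv2.resize(b[130:400,160:400],(352,396))]))
for i in range(3):
    o=status.get_obs();print(o['position'],o['ft_force'],o['grip_force']);imaging.camera('wrist')
E
```

```text
[0.53882599 0.22730754 0.01646932] [-1.09320674  0.93686923  0.97612613] 0.31908459048281657
[0.53879825 0.22733802 0.01652027] [-0.20236091  1.05091036  0.75604527] 0.33527683277498
[0.53881529 0.2273426  0.01656768] [-0.67696261 -0.91720737  0.49989482] 0.2964210047321103
```

View pics/c2.png

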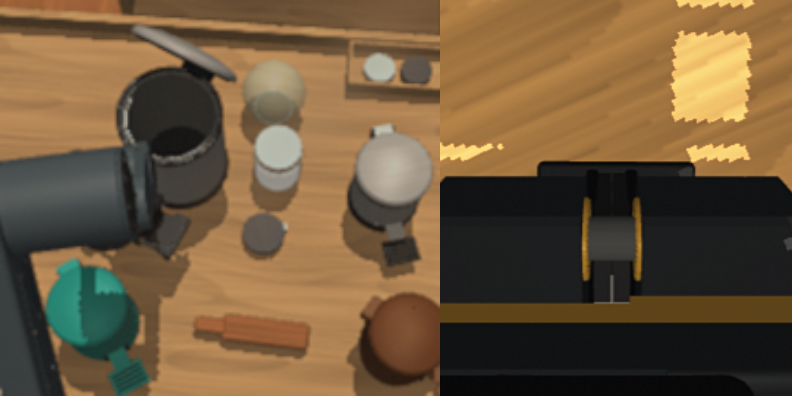

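The lid is nearly wide open and the fingers are on the tread. I'll press the last couple of mm to the stop.

Emit:
arm_command --deltas '[-1,0,0,0.001,0,-1,0,0,0.001,0,-1,0,0,0,0]'

```text
time: 9.4
position: [0.5386, 0.2274, 0.0146]
tool_rot: [0.207, 0.978, 0.0, 0.0]
ft_force: [0.5, -0.5, 1.3]
grip_width: 0.0003
grip_force: 0.3
```

Emit:
arm_command --deltas '[-1,0,0,0.001,0,-1,0,0,0,0]'

```text
time: 9.65
position: [0.5387, 0.2275, 0.0143]
tool_rot: [0.207, 0.978, 0.0, 0.001]
ft_force: [-0.8, -1.0, 5.9]
grip_width: 0.0005
grip_force: 2.6
```

```bash
python3 - <<'E'
from h import *
snap('scene','sc2');snap('top','t2')
P,ok=cloud('sc2');c=np.array([.671,.167]);bx=np.array([.914,-.406]);by=np.array([.406,.914])
a=(P[...,:2]-c)@bx;b=(P[...,:2]-c)@by;z=P[...,2]
s=(a>.03)&(a<.25)&(abs(b)<.07)&(z>.27)&(z<.6)
print(s.sum(),z[s].max())
p=np.polyfit(z[s],a[s],1);print(p,'lid angle',np.pi/2-np.arctan(p[0]))
o=status.get_obs();print(o['time'],o['position'],o['ft_force'])
E
```

```text
426 0.4234342216753957
[-0.19598996  0.13955714] lid angle 1.7643331188111597
9.75 [0.53874142 0.22746223 0.01429345] [-0.02795141 -1.27369575  6.02628932]
```

The lid's top edge is at 0.42 m, which matches 1.3 rad, and the force shows the stop. Now I'll hold for over 3 s.

Emit:
arm_command --deltas '[-1,0,0,0,0,-1,0,0,0,0,-1,0,0,0,0,-1,0,0,0,0,-1,0,0,0,0,-1,0,0,0,0,-1,0,0,0,0,-1,0,0,0,0,-1,0,0,0,0,-1,0,0,0,0,-1,0,0,0,0,-1,0,0,0,0]'

```text
time: 11.25
position: [0.5387, 0.2275, 0.0143]
tool_rot: [0.207, 0.978, 0.0, 0.001]
ft_force: [-1.2, -0.3, 5.6]
grip_width: 0.0003
grip_force: 2.6
```

Emit:
arm_command --deltas '[-1,0,0,0,0,-1,0,0,0,0,-1,0,0,0,0,-1,0,0,0,0,-1,0,0,0,0,-1,0,0,0,0,-1,0,0,0,0,-1,0,0,0,0,-1,0,0,0,0,-1,0,0,0,0,-1,0,0,0,0,-1,0,0,0,0]'

```text
time: 12.75
position: [0.5387, 0.2275, 0.0143]
tool_rot: [0.207, 0.978, 0.0, 0.001]
ft_force: [-1.1, -0.6, 5.0]
grip_width: 0.0003
grip_force: 2.6
```

Emit:
arm_command --deltas '[-1,0,0,0,0,-1,0,0,0,0,-1,0,0,0,0,-1,0,0,0,0,-1,0,0,0,0,-1,0,0,0,0]'

```text
time: 13.5
position: [0.5387, 0.2275, 0.0143]
tool_rot: [0.207, 0.978, 0.0, 0.001]
ft_force: [0.0, -1.0, 5.3]
grip_width: 0.0004
grip_force: 2.6
```

Emit:
arm_command --deltas '[-1,0,0,-0.001,0,-1,0,0,-0.001,0,-1,0,0,-0.001,0,-1,0,0,-0.001,0,-1,0,0,-0.001,0,-1,0,0,-0.001,0,-1,0,0,-0.001,0,-1,0,0,-0.001,0,-1,0,0,-0.001,0,-1,0,0,-0.001,0,-1,0,0,-0.001,0,-1,0,0,-0.001,0]'

```text
time: 15.0
position: [0.538, 0.2274, 0.0256]
tool_rot: [0.207, 0.978, -0.0, -0.0]
ft_force: [-1.3, 0.9, 1.6]
grip_width: 0.0006
grip_force: 1.2
```

Emit:
arm_command --deltas '[-1,0,0,-0.001,0,-1,0,0,-0.001,0,-1,0,0,-0.001,0,-1,0,0,-0.001,0,-1,0,0,-0.001,0,-1,0,0,-0.001,0,-1,0,0,-0.001,0,-1,0,0,-0.001,0,-1,0,0,-0.001,0,-1,0,0,-0.001,0,-1,0,0,-0.001,0,-1,0,0,-0.001,0]'

```text
time: 16.5
position: [0.5386, 0.2272, 0.0377]
tool_rot: [0.207, 0.978, -0.0, 0.0]
ft_force: [-0.8, -1.0, 3.9]
grip_width: 0.0005
grip_force: 1.8
```

Emit:
arm_command --deltas '[-1,0,0,-0.0005,0,-1,0,0,-0.0005,0,-1,0,0,-0.0005,0,-1,0,0,-0.0005,0,-1,0,0,-0.0005,0,-1,0,0,-0.0005,0,-1,0,0,-0.0005,0,-1,0,0,-0.0005,0,-1,0,0,-0.0005,0,-1,0,0,-0.0005,0,-1,0,0,-0.0005,0,-1,0,0,-0.0005,0]'

```text
time: 18.0
position: [0.5373, 0.2276, 0.043]
tool_rot: [0.207, 0.978, -0.0, -0.001]
ft_force: [-0.4, -0.0, 0.4]
grip_width: 0.0007
grip_force: 0.0
```

The contact force is gone at z = 43 mm, so the pedal is up. Now I'll take the hand away.

Emit:
arm_command --deltas '[-1,0,0,-0.003,0,-1,0,0,-0.01,0,-1,0,0,-0.03,0,-1,0,0,-0.03,0,-1,0,0,-0.03,0,-1,0,0,-0.03,0,-1,0,0,-0.03,0,-1,0,0,-0.03,0,-1,0,0,-0.03,0,-1,0,0,-0.03,0,-1,0,0,0,0,-1,0,0,0,0]'

```text
time: 19.5
position: [0.5374, 0.2272, 0.296]
tool_rot: [0.207, 0.978, -0.0, -0.001]
ft_force: [-0.1, 0.1, 0.0]
grip_width: 0.0002
grip_force: 0.0
```

```bash
python3 - <<'E'
from h import *
snap('scene','sc3');snap('wrist','w3')
a=cv2.imread('pics/sc3.png');b=cv2.imread('pics/w3.png')
cv2.imwrite('pics/c3.png',np.hstack([cv2.resize(a,(400,300)),cv2.resize(b,(400,300))]))
P0,_=cloud('w1');q=cloud('w3')[0][172:215,255:310];q=q[(q[...,2]>.034)&(q[...,2]<.048)]
c=np.array([.671,.167]);bx=np.array([.914,-.406]);by=np.array([.406,.914])
A=(q[:,:2]-c)@bx;B=(q[:,:2]-c)@by;k=A<-.11
print(A[k].min(),B[k].min(),B[k].max(),np.median(q[k][:,2]))
D=np.abs(a.astype(int)-cv2.imread('pics/sc0.png')).sum(2)
P=cloud('sc3')[0];s=P[150:210,205:270];print('lid top',s[(s[...,2]<.35)][:,2].max())
E
```

```text
-0.15793040377457274 -0.0286822159778479 0.031245930396954863 0.041796655955065376
lid top 0.2704019612128672
```

View pics/c3.png

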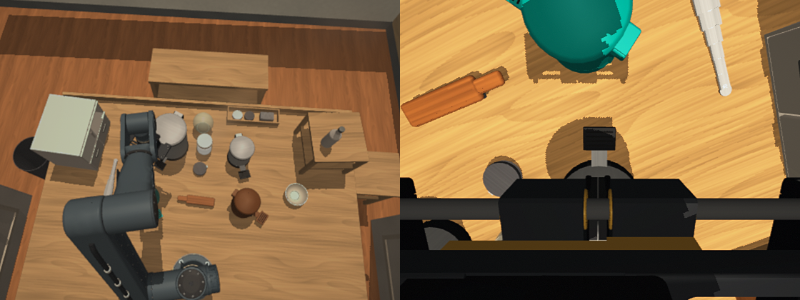

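The lid is shut, the tread is back at 42 mm, the bin has moved less than 1 mm, and everything else is in its place.

```bash
python3 -c "
from rig import order
print(order.hand_in())"
```

```text
the job is handed in; nothing more can be done
None
```

The larger bin's lid was opened to its stop by the pedal, held open for more than three seconds and lowered slowly until it shut; the hand is clear, the bin moved by less than 1 mm, nothing else looks moved, and the job is handed in at about 20 s.

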